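# Take the hot lid off the pot with the lid lifter

### The arm

A 6-joint arm with a two-finger parallel gripper is mounted at the origin on the work surface. World frame = base frame: x ahead of the robot, y to its left, z up, the work surface at z = 0. Lengths are in mm, angles in degrees, forces in N, time in s.
With the tool pointing down it reaches from about 375 to 900 mm from the base axis. Payload 3.1 kg.
Tool frame: the origin (TCP) lies between the finger pads; the fingertips stand manip.finger_overhang ahead of it and the grasp point (between the pads) lies 3 mm ahead of it (manip.finger_overhang is the distance from the TCP to the fingertips, in mm); x points along the fingers, y is the direction in which the jaws open and shut, and the axes are right-handed (so a half turn about x gives the same grasp; the last joint's range is limited). The gripper opens to 85 mm and grips with 20 to 120 N. Pads are 22 mm wide; open, the fingers measure 114 mm over their backs; the gripper's body (76 mm by 85 mm) begins 54 mm behind the grasp point. The pads swing forward as they close: fully open they stand 13 mm farther back than shut.
Start: joints at [59.158, 30.224, 82.088, -0, 67.689, -10.227], TCP at [220.013, 584.971, 253.31] pointing down, gripper open.
Joint ranges: [-176.69, 176.69], [-43.24, 126.21], [12.49, 139.97], [-82, 262], [0, 151.66], [-163.58, 163.58]. Speed limits (degrees/s): [159.86, 159.86, 180, 180, 180, 180].

### API

Orientations are given as [roll, pitch, yaw] about the fixed x, y, z axes, in that order (R = Rz(yaw) Ry(pitch) Rx(roll)).
In Python, from bench import manip gives the robot as it stands. The module is installed in compiled form; this text tells all that it offers.
- The arm moves only by the tool drive_tool, never from a script. Its arguments are lists of equal length, an entry for each row: "translation": the shift along the tool's x, y, z in mm, a list of three; "roll": the turn about the tool's x in degrees. A call has 1 to 10 rows; each row shifts and turns the commanded pose from where the row before left it, along the tool's axes as they then stand; what a row does not reach is not made up. A row lasts 1/8 s, in which the tool goes at most 62.5 mm and 10.7 degrees, less where a joint would pass 70% of its speed; a pose out of reach is approached as far as the arm can. A call with a gripper value outside its range is refused whole. "claw" is the closure, from 0 (fully open) to 1 (shut), set as the call begins (left out, the last holds). The fingers move at their own pace and stop on an object; "force" is the grip in N (left out, the last holds). Time passes only in rows, so rows that do not move let the fingers close. It gives the time, the measured TCP pose, the force and the opening at its end, in the units of the state.
- manip.sense(): the state, without advancing time (a new reading comes with each control period).
- manip.grab_frame(name): name is "scene" or "top" or "wrist"; returns a dict with "color" (480x640x3 uint8, red, green, blue), "camera_matrix" (3x3 intrinsics, pixels), "view" (4x4, takes a point from world to camera coordinates). Camera axes: x right, y up, looking along -z (the intrinsics and any distortion apply to the point x, -y, -z); pixel columns grow to the right and rows downward; lengths in mm; the calibration is good to about 2 mm. The wrist camera is an equidistant fisheye: a pixel r from the principal point sees the ray r / f radians off the axis. A picture is of the moment at which its call begins. There is no depth.
- manip.sign_off(): hands the job in, once; it reports no verdict.
Trained networks look in a picture, given as the dict that the camera call returned (one of the last four; its "shot" number tells which), for a name from the list of things; names that differ only in an ending like _2 or _b are one class to them, and where a whole thing is asked for, a point or a joint stands for the part that bears it (a point fixed in the world has none). Each returns a list of dicts, best first, with "score" (0 to 1); they miss things now and then, are a little off and sometimes report something else, mostly with a low value. They report only what shows in the picture. A call takes as long as a camera call.
- manip.silhouettes(picture, target): "pixels" (480x640 bool, what is visible of it) and "location" ([column, row] in pixels, amid what is visible of it).
- manip.place_of(picture, target): "location" ([column, row] in pixels: a listed point, or the origin of a listed thing).
The state is a dict: "t": time; "joint_positions": joint angles; "dq": joint speeds; "tau": joint torques, N m; "position": TCP position; "ee_rot": TCP orientation; "force": force on the tool from outside, world axes, zero at the start; "ft_torque": the same for the moment, N m; "finger_gap": opening from 0.0 (shut) to 1.0 (fully open).
Only numpy, scipy, OpenCV 4.12 (cv2) and the standard library are available. Lean on these libraries where they do the work, as an engineer would, in place of code of your own. Each camera call takes 0.05 s, during which the arm holds its last target. There are 200 camera calls.

### The job

The cast lid of the pot on the hotplate is too hot to touch: take the lid lifter from its wire rest, set its foot lightly on the lid and slide the hook home under the loop handle, without pressing hard or pushing the pot about. The lid is heavier to one side, so with small trial lifts find the place along the loop where it comes up level; then lift it clear, carry it level to the slatted wooden trivet, set it down gently in the middle, unhook, and hang the lifter back in its rest. Leave the pot, the routers and the adapter where they are, and keep the gripper off the lid, pot and hotplate.

Things in the scene. Friction and masses are not known exactly. Their poses are not given: they have to be found in the camera images.
- hotplate: white single-ring electric hotplate, fixed, 210 x 210 mm, its dark round ring (160 mm across) 58 mm above its origin. Origin: centre of its underside, on the work surface. It and the trivet may stand on either side.
- pot: dark low pot standing loose in the middle of the ring, 162 mm outer and 154 mm inner diameter, rim 62 mm above its origin (centre of its underside), mass about 1.6 kg; two bright wire ears at its own +x and -x, out to 108 mm from its axis. Pushed with more than about 10 N sideways it slides on the ring.
- lid: dark round cast lid lying loose on the pot, 170 mm across, 0.50 kg, z up. Origin: centre of the underside of its plug, which is 144 mm across, 6 mm deep and drops into the pot with 5 mm play all round. The flange's underside is 6 mm, the flat top 11 mm above the origin. A bright fixed loop handle stands across the middle of the top, along the lid's own x (see loop).
- loop (a point): middle of the loop's straight round bar (8 mm thick, along the lid's x), on its axis, 32.5 mm above the lid's origin; the bar's underside is 17.5 mm above the flat top, its two legs 60 mm apart inside. The casting is uneven: the lid balances under a point of the bar up to 20 mm to either side of this middle, not measured; lifted elsewhere, the heavy side stays down on the pot.
- lifter: T-shaped lid lifter, 0.16 kg, hanging upright in its rest at the start: a wooden handle on top along its x, an 8 mm steel shank down its z axis, and at the bottom a hook to its +y and a foot on its -y side. Origin: on the shank's axis at the height of the foot's underside; z up.
- lifter_grip (a point): centre of the lifter's wooden handle, 125 mm above the lifter's origin. The handle is 120 mm long (x), 22 mm wide (y; grip it across this, from above) and 26 mm high. It hangs in the rest with 4 mm of play or less.
- hook_tip (a point): upper edge of the hook's tip, at the lifter's own (0, 25, 15) mm. The hook is a flat-topped blade 9 mm wide (along x) from the shank to here; its top rises from 12 mm above the lifter's origin at the shank to 15 mm at the tip, its underside is 7 mm or more above the origin.
- foot (a point): middle of the foot's underside, at the lifter's own (0, -10, 0) mm. The foot is a round steel bar of 8 mm, 48 mm long along x. With the foot standing on the lid's flat top the hook passes under the loop's bar with 2.5 mm to spare; with the hook pulled up against the bar the foot is 5 mm above the lid.
- throat (a point): where the bar's axis lies when the hook is home and carrying: the lifter's own (0, 8, 16.5) mm, in the corner between shank and blade. The loop can be hooked from either of its two sides, anywhere along the bar between its legs.
- rest: wire rest for the lifter, fixed: dark wooden base 125 (x) x 110 (y) x 8 mm and two bright wire frames at its own x = +45 and -45 mm, each with a dip on top in which the handle lies along the rest's x; the dips' lowest wire is 130 mm, the wire horns beside them (24 mm either side in y) 150 mm above the origin. Origin: centre of the base's underside, on the work surface.
- cradle (a point): where the centre of the lifter's handle lies when the lifter hangs in the rest: 143 mm above the rest's origin. The lifter may hang either way round.
- trivet: slatted light-wood trivet, fixed, 174 x 180 mm, its top 16 mm above its origin (centre of its underside, on the work surface). The lid stands on it on its plug.
- router_a: white pocket router standing on edge, 30 x 92 x 72 mm, with a black modem stick on top to 156 mm, loose. Origin: centre of its underside. Leave alone.
- router_b: a second router just like it. Leave alone.
- adapter: white plug adapter lying on the surface, 52 x 40 x 30 mm, loose. Origin: centre of its underside. Leave alone.

How it is judged (in metres and radians):
On the way, in this order (a step that is already met when the one before it is completed fails the run):
1. the lifter is held and lifted out of its rest (distance between lifter_grip and cradle above 0.06 m and contact force between the fingers and lifter above 2 N), for 0.1 s.
2. the lifter's foot stands on the lid, the hook not yet under the loop (z of foot in the frame of lid between 0.009 and 0.0125 m and distance between throat and loop above 0.015 m and contact force between lifter and lid above 0.5 N and z of lid in the frame of pot below 0.06 m), for 0.05 s.
3. the hook is home under the loop and touches it, the lid still on the pot (y of throat in the frame of lid between -0.007 and 0.007 m and x of throat in the frame of lid between -0.03 and 0.03 m and z of throat in the frame of lid between 0.022 and 0.036 m and contact force between lifter and lid above 0.5 N and z of lid in the frame of pot below 0.06 m), for 0.1 s.
4. the lid hangs level on the lifter, clear above the pot (y of throat in the frame of lid between -0.007 and 0.007 m and x of throat in the frame of lid between -0.03 and 0.03 m and z of throat in the frame of lid between 0.022 and 0.036 m and z of lid in the frame of pot above 0.08 m and contact force between lifter and lid above 2 N and contact force between lid and pot below 0.1 N and angle between lid's own z axis and vertical below 0.12 rad), for 0.3 s.
5. the lid rests flat in the middle of the trivet and the hook is out of the loop (horizontal distance between lid and trivet below 0.025 m and contact force between lid and trivet above 1.5 N and angle between lid's own z axis and vertical below 0.05 rad and contact force between lifter and lid below 0.1 N and (y of throat in the frame of lid above 0.02 m or y of throat in the frame of lid below -0.02 m or z of throat in the frame of lid above 0.06 m)), for 0.1 s.
At the end, for the whole second after the job is handed in: The lid lies flat (within 0.05 rad) and still on the trivet, its centre within 25 mm of the trivet's; the lifter hangs still in its rest, handle within 20 mm of its place there and upright within 0.2 rad; the pot has not moved by 12 mm (horizontal distance between lid and trivet below 0.025 m and contact force between lid and trivet above 1.5 N and angle between lid's own z axis and vertical below 0.05 rad and linear speed of lid below 0.02 m/s and distance between lifter_grip and cradle below 0.02 m and angle between lifter's own z axis and vertical below 0.2 rad and contact force between lifter and rest above 0.8 N and linear speed of lifter below 0.05 m/s and distance of pot from where it was at the start of the episode below 0.012 m); the robot touches nothing.
It fails at once if the gripper or arm touches the lid, the pot or the hotplate (contact force between any of the fingers, the arm and lid above 0.5 N or contact force between any of the fingers, the arm and pot above 0.5 N or contact force between the arm and hotplate above 0.5 N).
It fails at once if the lid tips by more than 0.15 rad (about 9 degrees) (angle between lid's own z axis and vertical above 0.15 rad).
It fails at once if the lifter presses or pulls on the lid with more than 15 N (contact force between lifter and lid above 15 N).
It fails at once if the lid is put down on the trivet with more than 30 N (contact force between lid and trivet above 30 N).
It fails at once if the pot is pushed 12 mm or more, or a router or the adapter 20 mm or more (distance of pot from where it was at the start of the episode above 0.012 m or distance of any of router_a, router_b, adapter from where it was at the start of the episode above 0.02 m).
It also fails if it takes over 72 s, if anything falls off the work surface, if the arm or the gripper's body presses on something with over 40 N, if the wrist force passes 120 N, or if a joint passes its speed limit or range.

## Working session

There is one attempt and no reset: what is moved stays moved. The work goes in short steps, Python scripts to look and compute and a tool call to move; the robot and the scene stay as the last step left them, time stands still between calls to the robot, and variables do not carry over. Pictures are saved under pics/ and viewed, about 8 in all and at most 12, crops included, and the job is handed in when it is done.

Besides the shell and the picture viewer there is one more tool, called after ">>>" by a JSON object that holds its "name" and its "arguments", one argument or row to a line. drive_tool: Moves the arm, as the interface text tells. Its arguments: {"type":"object","properties":{"translation":{"type":"array","items":{"type":"array","items":{"type":"number"}}},"roll":{"type":"array","items":{"type":"number"}},"claw":{"type":"number"},"force":{"type":"number"}},"required":["translation","roll"]}

```bash
mkdir -p pics; cat > h.py <<'E'
import numpy as np, cv2
from bench import manip
def ray(p,uv,fish=False):
    K=p["camera_matrix"];V=np.array(p["view"]);
    x=(uv[0]-K[0][2])/K[0][0]; y=(uv[1]-K[1][2])/K[1][1]
    if fish:
        r=np.hypot(x,y); d=np.array([np.sin(r)*x/max(r,1e-9),-np.sin(r)*y/max(r,1e-9),-np.cos(r)])
    else: d=np.array([x,-y,-1.])
    R=V[:3,:3]; return -R.T@V[:3,3], R.T@d
def atz(p,uv,z,fish=False):
    o,d=ray(p,uv,fish); return (o+d*(z-o[2])/d[2])
def proj(p,X,fish=False):
    K=p["camera_matrix"];V=np.array(p["view"]);c=V[:3,:3]@np.array(X)+V[:3,3]
    x,y,z=c[0],-c[1],-c[2]
    if fish:
        r=np.hypot(x,y);t=np.arctan2(r,z);x,y=x/r*t,y/r*t
    else: x,y=x/z,y/z
    return np.array([K[0][0]*x+K[0][2],K[1][1]*y+K[1][2]])
def tri(obs):
    A=np.zeros((3,3));b=np.zeros(3)
    for o,d in obs:
        d=d/np.linalg.norm(d);M=np.eye(3)-np.outer(d,d);A+=M;b+=M@o
    return np.linalg.solve(A,b)
def save(p,n): cv2.imwrite("pics/"+n+".png",p["color"][:,:,::-1])
E
python3 - <<'E'
from h import *
np.set_printoptions(precision=1,suppress=True)
P={n:manip.grab_frame(n) for n in("scene","top","wrist")}
im=np.hstack([P["scene"]["color"],P["top"]["color"]])
cv2.imwrite("pics/a.png",cv2.resize(im,(800,300),interpolation=cv2.INTER_AREA)[:,:,::-1])
save(P["top"],"top"); save(P["wrist"],"wrist")
print(manip.sense(), manip.finger_overhang)
Z=dict(hotplate=0,pot=58,lid=114,loop=146.5,lifter=18,lifter_grip=143,hook_tip=33,foot=18,rest=0,cradle=143,trivet=0,router_a=0,adapter=0)
for t,z in Z.items():
  for n in P:
    for q in manip.place_of(P[n],t)[:2]:
        u=q["location"];print(t,n,round(q["score"],2),np.array(u),atz(P[n],u,z,n=="wrist"))
E
```

```text
{'t': 0.15, 'joint_positions': array([ 59.2,  30.3,  82.1,  -0. ,  67.7, -10.2]), 'dq': array([-0. , -0.2, -0.2, -0. , -0.1, -0. ]), 'tau': array([ -0. , -44.3, -17.8,  -0. ,   0. ,   0. ]), 'position': array([219.8, 584.5, 252.6]), 'ee_rot': array([-100.1,   89.9, -120.7]), 'force': array([0.3, 0.5, 0.4]), 'ft_torque': array([-0.,  0.,  0.]), 'finger_gap': 0.9991449391808211} 22.0
hotplate top 0.58 [313.5 313.2] [469.   24.4   0. ]
hotplate wrist 0.84 [ 21.  463.9] [ 532.8 -281.9    0. ]
pot wrist 0.44 [ 10.6 474.8] [ 512.1 -246.    58. ]
lid scene 0.89 [184.8 316.9] [ 524.8 -261.5  114. ]
lid scene 0.45 [325.3 297.1] [702.3 -90.4 114. ]
lid top 0.73 [311.3 314.6] [475.3  23.  114. ]
lid top 0.64 [477.2 287.1] [ 520.1 -265.2  114. ]
loop scene 0.74 [179.6 307.2] [ 523.1 -262.1  146.5]
loop scene 0.44 [273.2 235.7] [557.4 -51.7 146.5]
loop top 0.97 [478.7 284.1] [ 525.8 -258.2  146.5]
lifter scene 0.71 [274.4 235.2] [488.3  27.2  18. ]
lifter scene 0.18 [178.3 307.6] [ 444.9 -227.2   18. ]
lifter top 0.82 [310.8 309.7] [477.2  28.8  18. ]
lifter top 0.53 [482.4 284.4] [ 522.8 -303.7 
[... 562 characters left out ...]
238.7] [478.2  25.4   0. ]
rest top 0.6 [312.7 314.3] [466.9  26.    0. ]
rest top 0.35 [341.7 212.5] [669.6 -34.6   0. ]
cradle top 0.95 [310.6 313.7] [479.1  22.7 143. ]
trivet scene 0.85 [354.2 196. ] [563.4 247.1   0. ]
trivet top 0.85 [196.7 268.4] [560.6 259.5   0. ]
trivet top 0.27 [311.3 310.1] [475.2  28.7   0. ]
router_a scene 0.61 [340.5 368.7] [ 775.3 -144.3    0. ]
router_a scene 0.6 [389.1 290.3] [766.3  57.8   0. ]
router_a top 0.96 [392.6 164.2] [ 766.5 -139.1    0. ]
router_a top 0.71 [290.2 171.4] [755.7  68.9   0. ]
adapter scene 0.74 [330.4 296. ] [672.8 -23.7   0. ]
adapter scene 0.28 [184.9 315.9] [ 458.5 -228.2    0. ]
adapter top 0.96 [338.4 210. ] [674.8 -28.    0. ]
```

View pics/top.png

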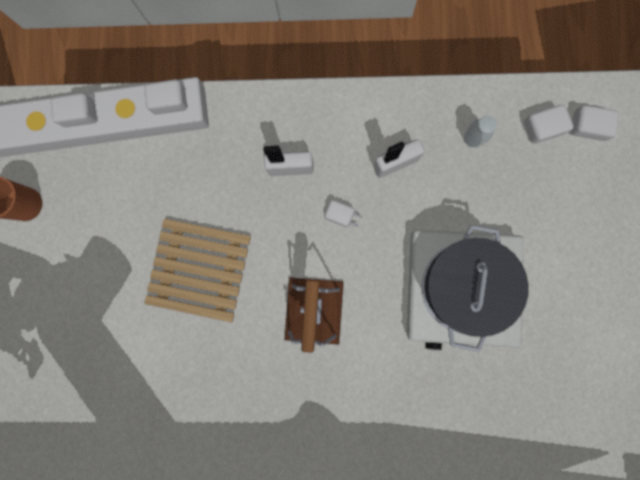

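View pics/a.png

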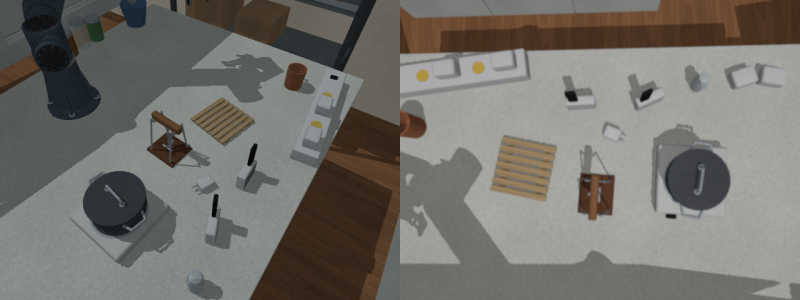

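```bash
cat >> h.py <<'E'
from scipy.spatial.transform import Rotation as Ro
np.set_printoptions(precision=1,suppress=True)
def Rt(s=None):
    s=s or manip.sense(); a=s["ee_rot"]; return Ro.from_euler("xyz",a,degrees=True).as_matrix()
def axis_of(mask,p,z,fish=False):
    v,u=np.nonzero(mask); X=np.array([atz(p,(a,b),z,fish)[:2] for a,b in zip(u,v)]);c=X.mean(0)
    w,e=np.linalg.eigh(np.cov((X-c).T)); d=e[:,1]*np.sign(e[0,1]); return c,np.degrees(np.arctan2(d[1],d[0])),4*np.sqrt(w)
E
python3 - <<'E'
from h import *
print(Rt())
p=manip.grab_frame("top");c=p["color"].astype(int)
hsv=cv2.cvtColor(p["color"],cv2.COLOR_RGB2HSV)
for n in("lifter","lifter_grip","lid","loop","rest","trivet","pot","hotplate"):
    r=manip.silhouettes(p,n)
    for q in r[:1]:
        m=q["pixels"]; z=dict(lid=125,trivet=16,rest=8,hotplate=50).get(n,150)
        print(n,q["score"],m.sum(),*axis_of(m,p,z))
        if n=="lid": 
            m2=m&(c.sum(2)>270)&(np.hypot(*(np.indices(m.shape)-np.array([286,478])[:,None,None]))<35); print("bright",m2.sum(),*axis_of(m2,p,148))
        if n=="lifter": 
            m2=m&(c[:,:,0]>100)&(c[:,:,0]-c[:,:,2]>35); print("wood",m2.sum(),*axis_of(m2,p,155))
E
```

```text
[[ 0.   0.4  0.9]
 [-0.   0.9 -0.4]
 [-1.  -0.   0. ]]
lifter 0.59 1147 [477.3  23.3] -5.958734995928435 [ 31.3 133. ]
wood 739 [476.5  23. ] -4.5720950469505395 [ 20.3 131.9]
lifter_grip 0.74 1039 [476.7  22.8] -5.8874802433117965 [ 29.  132.6]
lid 0.59 7942 [ 520.8 -263. ] -50.01597356483975 [170.1 171. ]
bright 307 [ 518. -261.] -11.846043229940367 [18.2 99.7]
loop 0.67 2519 [482.2  15.5] 11.615558002528015 [123.6 124.7]
rest 0.64 2640 [473.6  22.3] -17.965621701356042 [145.  149.4]
trivet 0.66 6451 [555.8 254.4] 52.10470366140406 [204.7 213.1]
pot 0.74 482 [ 502.7 -228.6] -14.59864592698447 [133.4 329.2]
hotplate 0.9 4715 [ 513.3 -228.2] 5.397343178664881 [272.7 307.3]
```

>>> {"name": "drive_tool", "arguments": {
  "translation": [
    [0,-43.4,43.8],
    [0,-43.4,43.8],
    [0,-43.4,43.8],
    [0,-43.4,43.8],
    [0,-43.4,43.8],
    [0,-43.4,43.8],
    [0,-43.4,43.8],
    [0,-43.4,43.8],
    [0,-43.4,43.8],
    [0,-43.4,43.8]
  ],
  "roll": [0,0,0,0,0,0,0,0,0,0]
}}

```text
t: 3.8
position: [478.0, 22.5, 253.7]
ee_rot: [22.7, 89.9, 2.1]
force: [0.9, 0.0, -0.0]
finger_gap: 1.002
```

>>> {"name": "drive_tool", "arguments": {
  "translation": [
    [0,0,0],
    [0,0,0],
    [0,0,0]
  ],
  "roll": [-8,-8,0]
}}

```text
t: 4.18
position: [477.2, 24.2, 253.4]
ee_rot: [-11.9, 90.0, -16.7]
force: [1.2, 0.1, -0.5]
finger_gap: 1.001
```

```bash
python3 - <<'E'
from h import *
s=manip.sense();print(s["t"],s["position"],s["joint_positions"],np.degrees(np.arctan2(Rt()[1,1],Rt()[0,1])))
p=manip.grab_frame("wrist");save(p,"w1");c=p["color"].astype(int)
for t,z in dict(lifter_grip=143,cradle=143,hook_tip=33,foot=18,rest=0).items():
    for q in manip.place_of(p,t)[:2]: print(t,q["score"],q["location"],atz(p,q["location"],z,True))
q=manip.silhouettes(p,"lifter")
if q:
    m=q[0]["pixels"];m2=m&(c[:,:,0]>100)&(c[:,:,0]-c[:,:,2]>35); print("wood",m.sum(),m2.sum(),*axis_of(m2,p,156,True))
E
```

```text
4.175 [477.2  24.2 253.4] [-10.5  18.9 102.6  -0.   58.4 -95.8] 85.25909167247372
lifter_grip 0.79 [322.2, 245.1] [478.8  25.6 143. ]
hook_tip 0.73 [344.7, 208.3] [480.6  47.8  33. ]
foot 0.42 [519.8, 258.0] [554.9 246.7  18. ]
wood 6257 5235 [474.4  23.6] -4.587849908539886 [ 21.5 133.6]
```

View pics/w1.png

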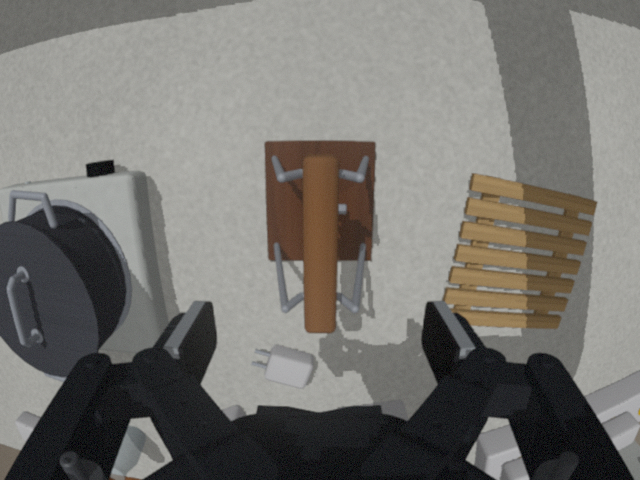

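>>> {"name": "drive_tool", "arguments": {
  "translation": [
    [40,0,0],
    [40,0,0],
    [20,0,0],
    [6,0,0],
    [0,0,0]
  ],
  "roll": [0,0,0,0,0]
}}

```text
t: 5.15
position: [477.4, 24.6, 147.4]
ee_rot: [-10.5, 90.0, -15.1]
force: [-0.1, 0.2, -0.2]
finger_gap: 1.002
```

>>> {"name": "drive_tool", "arguments": {
  "translation": [
    [0,0,0],
    [0,0,0],
    [0,0,0],
    [0,0,0],
    [0,0,0],
    [0,0,0],
    [0,0,0],
    [0,0,0]
  ],
  "roll": [0,0,0,0,0,0,0,0],
  "claw": 1,
  "force": 80
}}

```text
t: 6.15
position: [477.5, 24.5, 147.9]
ee_rot: [-3.4, 89.9, -8.0]
force: [0.1, -0.9, 5.3]
finger_gap: 0.245
```

>>> {"name": "drive_tool", "arguments": {
  "translation": [
    [-10,0,0],
    [-30,0,0],
    [-40,0,0],
    [-40,0,0],
    [-40,0,0],
    [-10,0,0],
    [0,0,0]
  ],
  "roll": [0,0,0,0,0,0,0]
}}

```text
t: 7.02
position: [476.7, 24.6, 317.1]
ee_rot: [168.6, 90.0, 164.0]
force: [0.2, 0.9, -1.7]
finger_gap: 0.245
```

```bash
python3 - <<'E'
from h import *
s=manip.sense();print(s["t"],s["position"],s["force"],s["ft_torque"],np.degrees(np.arctan2(Rt()[1,1],Rt()[0,1])))
obs={}
for n in("scene","top","wrist"):
    p=manip.grab_frame(n);save(p,"b_"+n)
    for t in("lifter_grip","hook_tip","foot","loop","lid","throat"):
        for q in manip.place_of(p,t)[:2]:
            z=dict(loop=146.5,lid=114).get(t,s["position"][2]-3-dict(lifter_grip=0,hook_tip=110,foot=125,throat=108.5).get(t,0))
            print(n,t,round(q["score"],2),np.array(q["location"]),atz(p,q["location"],z,n=="wrist"))
    q=manip.silhouettes(p,"lid")
    if q and n!="scene":
        print("lid sil",q[0]["score"],*axis_of(q[0]["pixels"],p,125,n=="wrist"))
E
python3 -c "
import cv2,numpy as np
a=cv2.imread('pics/b_wrist.png');b=cv2.imread('pics/b_top.png')[220:380,260:560]
cv2.imwrite('pics/c.png',np.hstack([cv2.resize(a,(400,300)),cv2.resize(b,(400,213)).copy() if 0 else cv2.copyMakeBorder(cv2.resize(b,(400,213)),0,87,0,0,0)]))"
```

```text
7.025 [476.7  24.6 317.1] [ 0.2  0.9 -1.7] [ 0.1  0.1 -0. ] 85.38794229435761
scene lifter_grip 0.64 [259.2 129. ] [483.2  22.7 314.1]
scene hook_tip 0.93 [273.5 166.7] [483.3  50.9 204.1]
scene foot 0.76 [265.2 183. ] [487.5  17.6 189.1]
scene loop 0.83 [179.4 306. ] [ 521.2 -260.7  146.5]
scene lid 0.76 [186.6 315.8] [ 525.8 -258.1  114. ]
scene throat 0.91 [264.9 168.8] [474.3  35.4 205.6]
scene throat 0.39 [326.4 296.4] [ 732.5 -135.4  205.6]
top hook_tip 0.23 [290.6 171. ] [710.   49.3 204.1]
top foot 0.82 [315.4 318.2] [475.5  12.8 189.1]
top loop 0.84 [480.3 285.1] [ 524.1 -260.8  146.5]
top loop 0.43 [304.7 318.7] [471.1  32.6 146.5]
top lid 0.96 [475.2 290. ] [ 515.1 -261.6  114. ]
top throat 0.94 [301.8 318.8] [476.2  33.3 205.6]
lid sil 0.93 [ 520.1 -263.3] 59.033449765605255 [169.4 170.5]
wrist lifter_grip 0.95 [322.1 332.3] [479.   24.9 314.1]
wrist hook_tip 0.68 [355.7 241.7] [479.1  48.3 204.1]
wrist loop 0.81 [ 52.9 288.3] [ 525.8 -263.4  146.5]
wrist lid 0.92 [ 69.4 275. ] [ 523.7 -262.   114. ]
wrist lid 0.67 [497.9 240.5] [519.2 199.2 114. ]
lid sil 0.74 [ 521.5 -254.5] -61.20707508200149 [167.4 170.5]
```

View pics/c.png

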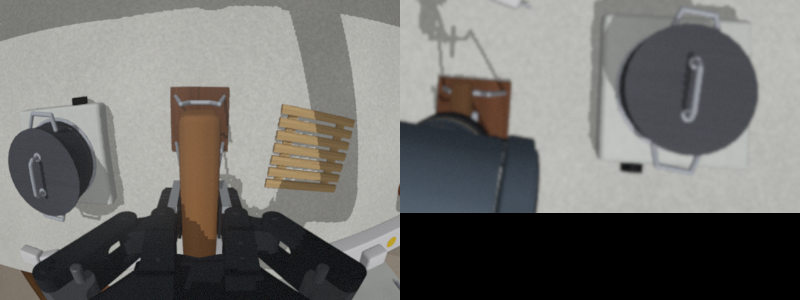

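>>> {"name": "drive_tool", "arguments": {
  "translation": [
    [0,-25,4.6],
    [0,-45,8.5],
    [0,-50,9.3],
    [0,-50,9.4],
    [0,-50,9.4],
    [0,-50,9.4],
    [0,-35,6.6],
    [0,-16,3.2],
    [0,0,0],
    [0,0,0]
  ],
  "roll": [0,0,0,0,0,0,0,0,7.2,0]
}}

```text
t: 9.48
position: [511.4, -299.4, 317.1]
ee_rot: [134.3, 89.9, 122.5]
force: [0.1, 0.2, -1.3]
finger_gap: 0.242
```

>>> {"name": "drive_tool", "arguments": {
  "translation": [
    [20,0,0],
    [10,0,0],
    [0,0,0],
    [0,0,0]
  ],
  "roll": [0,0,0,0]
}}

```text
t: 9.98
position: [511.9, -300.3, 287.9]
ee_rot: [-27.9, 89.9, -39.7]
force: [0.5, 0.6, -1.3]
finger_gap: 0.246
```

```bash
cat > look.py <<'E'
from h import *
import sys
tag=sys.argv[1]
s=manip.sense();R=Rt();psi=np.arctan2(R[1,1],R[0,1]);print(s["t"],s["position"],s["force"],s["ft_torque"],"y yaw",np.degrees(psi))
zo=s["position"][2]-129.5
for n in("scene","top","wrist"):
    p=manip.grab_frame(n);save(p,tag+"_"+n)
    for t in("lifter_grip","hook_tip","foot","throat","loop","lid"):
        for q in manip.place_of(p,t)[:1]:
            z=zo+dict(lifter_grip=125,hook_tip=15,foot=0,throat=16.5,loop=0,lid=0)[t]
            if t=="loop":z=146.5
            if t=="lid":z=114
            print(n,t,round(q["score"],2),np.array(q["location"]),atz(p,q["location"],z,n=="wrist"))
E
python3 look.py c
```

```text
9.975 [ 511.9 -300.3  287.9] [ 0.5  0.6 -1.3] [ 0. -0.  0.] y yaw 78.23437946074107
scene lifter_grip 0.62 [136.5 272.3] [ 514.6 -295.5  283.4]
scene hook_tip 0.81 [167.4 306.4] [ 522.  -279.9  173.4]
scene foot 0.93 [153.9 320.9] [ 514.3 -307.1  158.4]
scene throat 0.61 [157.2 306.5] [ 509.7 -289.8  174.9]
scene loop 0.88 [180.6 305. ] [ 521.5 -258.1  146.5]
scene lid 0.94 [182.3 315.6] [ 519.4 -262.1  114. ]
top lifter_grip 0.77 [539.7 296.5] [ 510.6 -299.3  283.4]
top hook_tip 0.66 [496.1 293.4] [ 511.2 -277.2  173.4]
top foot 0.88 [515.  298.5] [ 502.  -312.3  158.4]
top throat 0.8 [510.6 296.4] [ 506.2 -299.4  174.9]
top loop 0.72 [480.8 284. ] [ 526.  -261.7  146.5]
top lid 0.73 [477.8 288.2] [ 518.2 -266.1  114. ]
wrist lifter_grip 0.91 [323.5 329.4] [ 512.7 -299.4  283.4]
wrist hook_tip 0.89 [354.1 245. ] [ 518.8 -278.4  173.4]
wrist loop 0.82 [373.  234.9] [ 523.2 -262.4  146.5]
wrist lid 0.75 [363.6 227.3] [ 525.7 -266.1  114. ]
```

View pics/c_wrist.png

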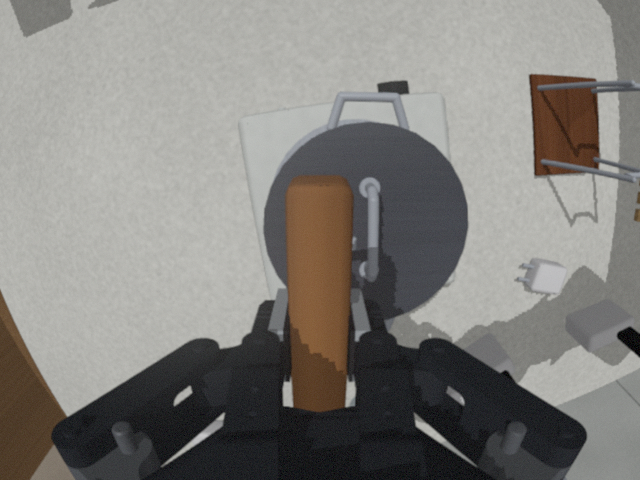

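```bash
cat > bar.py <<'E'
from h import *
def bar(p,box,z=148,thr=330):
    c=p["color"].astype(int); m=np.zeros(c.shape[:2],bool);x0,x1,y0,y1=box
    m[y0:y1,x0:x1]=True; m&=(c.sum(2)>thr)&(abs(c[:,:,0]-c[:,:,2])<40)
    return m,axis_of(m,p,z,True)
if __name__=="__main__":
    p=manip.grab_frame("wrist")
    m,a=bar(p,(359,385,170,290)); print(a,m.sum())
    v,u=np.nonzero(m)
    for r in range(174,286,6): print(r,u[v==r].min() if (v==r).any() else None,u[v==r].max() if (v==r).any() else None)
    for r in [(372,190),(374,228),(374,270)]: print(atz(p,r,146.5,True),atz(p,r,130,True))
    q=p["color"][160:300,330:400];cv2.imwrite("pics/crop.png",cv2.resize(q,None,fx=4,fy=4)[:,:,::-1])
E
python3 bar.py
```

```text
(array([ 505.9, -261.5]), np.float64(-11.046297566344993), array([14.1, 77.5])) 922
174 None None
180 362 376
186 359 379
192 360 377
198 368 377
204 368 377
210 368 377
216 368 377
222 368 377
228 368 377
234 368 377
240 368 377
246 368 377
252 None None
258 None None
264 361 365
270 359 363
276 None None
282 None None
[ 489.8 -257.4  146.5] [ 493.1 -255.6  130. ]
[ 518.1 -260.7  146.5] [ 523.2 -259.2  130. ]
[ 551.1 -266.   146.5] [ 558.3 -264.8  130. ]
```

View pics/crop.png

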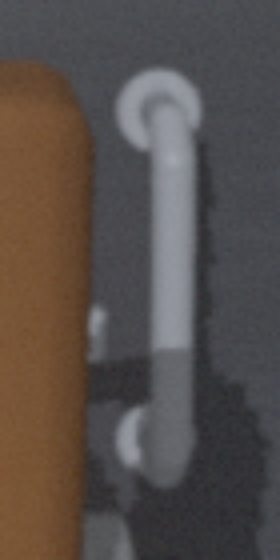

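```bash
python3 - <<'E'
from h import *
p=manip.grab_frame("wrist")
a,b=[atz(p,(372.5,r),148,True) for r in (198,246)];print(a,b,np.degrees(np.arctan2(*(b-a)[[1,0]])))
e,f=[atz(p,(372.5,r),147,True) for r in (188,279)];print(e,f,(e+f)/2,np.linalg.norm(e-f),np.degrees(np.arctan2(*(f-e)[[1,0]])))
E
```

```text
[ 495.3 -258.2  148. ] [ 531.2 -264.2  148. ] -9.518609295548197
[ 488.3 -256.9  147. ] [ 558.1 -268.3  147. ] [ 523.2 -262.6  147. ] 70.6873901501639 -9.343640550596803
```

>>> {"name": "drive_tool", "arguments": {
  "translation": [
    [14,0,0],
    [10,0,0],
    [5,0,0],
    [0,0,0],
    [0,0,0]
  ],
  "roll": [0,0,0,0,0]
}}

```text
t: 11.75
position: [511.7, -300.5, 258.5]
ee_rot: [-31.1, 90.0, -42.9]
force: [0.0, -0.1, -1.2]
finger_gap: 0.244
```

>>> {"name": "drive_tool", "arguments": {
  "translation": [
    [1,0,0],
    [1,0,0],
    [0,0,0]
  ],
  "roll": [0,0,0]
}}

```text
t: 12.12
position: [511.5, -300.2, 256.4]
ee_rot: [-60.2, 90.0, -72.0]
force: [0.0, -0.8, -0.7]
finger_gap: 0.244
```

>>> {"name": "drive_tool", "arguments": {
  "translation": [
    [1,0,0],
    [0,0,0]
  ],
  "roll": [0,0]
}}

```text
t: 12.38
position: [511.5, -300.2, 255.2]
ee_rot: [154.3, 90.0, 142.5]
force: [0.0, 0.4, -1.0]
finger_gap: 0.245
```

>>> {"name": "drive_tool", "arguments": {
  "translation": [
    [1,0,0],
    [0,0,0]
  ],
  "roll": [0,0]
}}

```text
t: 12.62
position: [511.7, -300.3, 255.0]
ee_rot: [-27.1, 90.0, -38.9]
force: [-0.2, 1.1, 3.4]
finger_gap: 0.246
```

>>> {"name": "drive_tool", "arguments": {
  "translation": [
    [0.7,0,0],
    [0,0,0]
  ],
  "roll": [0,0]
}}

```text
t: 12.88
position: [511.7, -300.3, 254.9]
ee_rot: [-26.5, 89.9, -38.3]
force: [-1.5, 1.1, 7.4]
finger_gap: 0.243
```

>>> {"name": "drive_tool", "arguments": {
  "translation": [
    [-0.9,0,0],
    [0,0,0]
  ],
  "roll": [0,0]
}}

```text
t: 13.12
position: [511.7, -300.3, 254.9]
ee_rot: [-22.6, 90.0, -34.4]
force: [-1.1, 0.8, 4.3]
finger_gap: 0.247
```

>>> {"name": "drive_tool", "arguments": {
  "translation": [
    [0,4,0],
    [0,4,0],
    [0,4,0],
    [0,0,0]
  ],
  "roll": [0,0,0,0]
}}

```text
t: 13.62
position: [514.6, -288.8, 254.9]
ee_rot: [-32.0, 89.9, -43.8]
force: [-0.2, -4.1, 3.8]
finger_gap: 0.245
```

>>> {"name": "drive_tool", "arguments": {
  "translation": [
    [-0.4,0,0],
    [0,0,0]
  ],
  "roll": [0,0]
}}

```text
t: 13.88
position: [514.4, -288.5, 255.0]
ee_rot: [23.8, 89.9, 12.0]
force: [1.0, -2.1, 3.2]
finger_gap: 0.247
```

```bash
python3 look.py d; python3 - <<'E'
import cv2
a=cv2.imread('pics/d_wrist.png')[150:320,250:450];b=cv2.imread('pics/d_scene.png')[250:380,100:250]
import numpy as np
cv2.imwrite('pics/d.png',np.hstack([cv2.resize(a,(640,544)),]) )
cv2.imwrite('pics/ds.png',cv2.resize(b,(600,520)))
E
```

```text
13.875 [ 514.4 -288.5  255. ] [ 1.  -2.1  3.2] [-0.8 -0.2 -0. ] y yaw 78.17066168159946
scene lifter_grip 0.71 [148.1 284.6] [ 520.1 -291.   250.5]
scene hook_tip 0.69 [178.2 311.6] [ 523.6 -267.8  140.5]
scene foot 0.97 [165.7 327.8] [ 519.7 -297.6  125.5]
scene throat 0.77 [170.8 314.5] [ 518.3 -279.1  142. ]
scene loop 0.8 [180.5 307.1] [ 524.2 -261.1  146.5]
scene lid 0.8 [185.1 316.5] [ 524.6 -260.6  114. ]
top lifter_grip 0.78 [523.3 292.7] [ 514.7 -290.2  250.5]
top hook_tip 0.64 [481.5 289.4] [ 516.8 -264.3  140.5]
top foot 0.6 [500.9 293.6] [ 508.9 -301.3  125.5]
top throat 0.75 [498.5 289.9] [ 515.7 -291.9  142. ]
top loop 0.89 [481.2 283.5] [ 526.8 -262.4  146.5]
top lid 0.98 [476.1 288.3] [ 518.  -263.2  114. ]
wrist lifter_grip 0.64 [323.4 333.2] [ 517.5 -288.   250.5]
wrist loop 0.66 [359.5 249.2] [ 523.3 -263.8  146.5]
wrist lid 0.71 [354.9 238.1] [ 525.7 -264.2  114. ]
```

View pics/d.png

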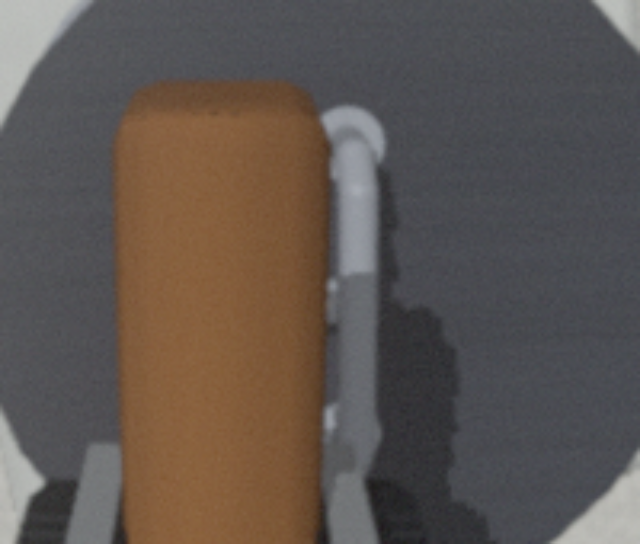

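>>> {"name": "drive_tool", "arguments": {
  "translation": [
    [-0.2,0,0],
    [0,2,0],
    [0,2,0],
    [0,0,0]
  ],
  "roll": [0,0,0,0]
}}

```text
t: 15.42
position: [514.1, -284.5, 255.0]
ee_rot: [-172.3, 89.9, 175.9]
force: [-1.2, -3.4, 2.8]
finger_gap: 0.245
```

>>> {"name": "drive_tool", "arguments": {
  "translation": [
    [0,2,0],
    [0,2,0],
    [0,0,0]
  ],
  "roll": [0,0,0]
}}

```text
t: 15.8
position: [515.3, -280.2, 255.0]
ee_rot: [149.6, 89.9, 137.8]
force: [-0.4, -3.0, 2.6]
finger_gap: 0.244
```

>>> {"name": "drive_tool", "arguments": {
  "translation": [
    [0,2,0],
    [0,2,0],
    [0,2,0],
    [0,0,0]
  ],
  "roll": [0,0,0,0]
}}

```text
t: 16.3
position: [516.9, -274.3, 255.0]
ee_rot: [105.5, 90.0, 93.7]
force: [-0.0, -1.2, 1.7]
finger_gap: 0.244
```

```bash
python3 look.py e | grep -v foot; python3 - <<'E'
import cv2
a=cv2.imread('pics/e_wrist.png')[150:320,250:450];b=cv2.imread('pics/e_scene.png')[260:370,110:250]
import numpy as np
cv2.imwrite('pics/e.png',np.hstack([cv2.resize(a,(400,340)),cv2.resize(b,(400,340))]) )
E
```

```text
16.3 [ 516.9 -274.3  255. ] [-0.  -1.2  1.7] [-0.5  0.1 -0. ] y yaw 78.19233363359211
scene lifter_grip 0.84 [160.4 276.5] [ 524.4 -270.7  250.5]
scene hook_tip 0.56 [186.5 304.5] [ 525.4 -250.   140.5]
scene throat 0.77 [175.9 309.8] [ 518.9 -267.9  142. ]
scene loop 0.66 [179.  308.2] [ 523.7 -264.1  146.5]
scene lid 0.72 [185.7 318.5] [ 528.3 -262.8  114. ]
top lifter_grip 0.87 [513.4 291. ] [ 517.3 -276.2  250.5]
top hook_tip 0.58 [472.5 287.3] [ 520.5 -249.5  140.5]
top throat 0.6 [484.9 290.1] [ 515.6 -269.4  142. ]
top loop 0.95 [481.7 286.6] [ 521.6 -263.   146.5]
top lid 0.93 [479.1 287.3] [ 519.7 -268.4  114. ]
wrist lifter_grip 0.98 [318.7 330.4] [ 518.5 -275.6  250.5]
wrist hook_tip 0.84 [354.7 242.5] [ 522.7 -251.8  140.5]
wrist throat 0.26 [584.3 323.3] [641.7 -57.1 142. ]
wrist loop 0.71 [341.9 252.4] [ 525.6 -261.5  146.5]
```

View pics/e.png

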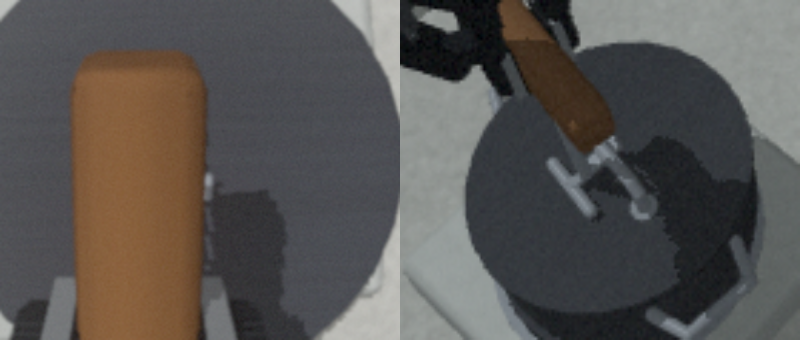

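>>> {"name": "drive_tool", "arguments": {
  "translation": [
    [0,2,0],
    [0,1.5,0],
    [0,0,0]
  ],
  "roll": [0,0,0]
}}

```text
t: 17.73
position: [517.5, -271.4, 255.0]
ee_rot: [-159.8, 90.0, -171.6]
force: [-0.6, -0.8, 1.2]
finger_gap: 0.244
```

>>> {"name": "drive_tool", "arguments": {
  "translation": [
    [0,1,0],
    [0,0,0]
  ],
  "roll": [0,0]
}}

```text
t: 17.98
position: [517.7, -270.3, 255.0]
ee_rot: [134.7, 90.0, 122.9]
force: [0.2, -1.2, -0.6]
finger_gap: 0.249
```

>>> {"name": "drive_tool", "arguments": {
  "translation": [
    [0,1,0],
    [0,0,0]
  ],
  "roll": [0,0]
}}

```text
t: 18.23
position: [518.0, -269.2, 255.0]
ee_rot: [114.8, 90.0, 103.0]
force: [-0.5, -2.2, -0.0]
finger_gap: 0.242
```

>>> {"name": "drive_tool", "arguments": {
  "translation": [
    [0,0.8,0],
    [0,0,0]
  ],
  "roll": [0,0]
}}

```text
t: 18.48
position: [518.1, -268.8, 255.1]
ee_rot: [-107.5, 90.0, -119.3]
force: [0.1, -1.1, -1.1]
finger_gap: 0.24
```

>>> {"name": "drive_tool", "arguments": {
  "translation": [
    [0,0.5,0],
    [-1,0,0],
    [-1,0,0],
    [0,0,0]
  ],
  "roll": [0,0,0,0]
}}

```text
t: 18.98
position: [518.1, -268.1, 257.0]
ee_rot: [165.8, 90.0, 154.0]
force: [-0.6, -2.0, -3.3]
finger_gap: 0.242
```

>>> {"name": "drive_tool", "arguments": {
  "translation": [
    [-1,0,0],
    [0,0,0]
  ],
  "roll": [0,0]
}}

```text
t: 19.23
position: [518.2, -268.1, 258.2]
ee_rot: [163.7, 90.0, 151.9]
force: [-1.5, -1.8, -2.0]
finger_gap: 0.246
```

>>> {"name": "drive_tool", "arguments": {
  "translation": [
    [-1,0,0],
    [0,0,0]
  ],
  "roll": [0,0]
}}

```text
t: 19.48
position: [518.3, -268.1, 259.3]
ee_rot: [49.5, 90.0, 37.7]
force: [-1.3, -1.5, -2.0]
finger_gap: 0.244
```

>>> {"name": "drive_tool", "arguments": {
  "translation": [
    [-1,0,0],
    [0,0,0]
  ],
  "roll": [0,0]
}}

```text
t: 19.73
position: [518.3, -268.0, 260.1]
ee_rot: [80.7, 90.0, 68.9]
force: [-0.5, -2.2, -2.6]
finger_gap: 0.247
```

>>> {"name": "drive_tool", "arguments": {
  "translation": [
    [-1,0,0],
    [0,0,0]
  ],
  "roll": [0,0]
}}

```text
t: 19.98
position: [518.0, -267.3, 260.5]
ee_rot: [126.2, 89.9, 114.4]
force: [0.4, 0.7, -5.8]
finger_gap: 0.243
```

>>> {"name": "drive_tool", "arguments": {
  "translation": [
    [-1,0,0],
    [-1,0,0],
    [0,0,0]
  ],
  "roll": [0,0,0]
}}

```text
t: 20.35
position: [518.2, -268.0, 263.1]
ee_rot: [128.3, 90.0, 116.5]
force: [-0.3, -0.5, -6.3]
finger_gap: 0.247
```

>>> {"name": "drive_tool", "arguments": {
  "translation": [
    [-1,0,0],
    [-1,0,0],
    [0,0,0]
  ],
  "roll": [0,0,0]
}}

```text
t: 20.72
position: [518.3, -268.2, 265.3]
ee_rot: [-21.9, 90.0, -33.7]
force: [0.6, 0.1, -6.5]
finger_gap: 0.245
```

```bash
cat > tilt.py <<'E'
from h import *
from scipy.optimize import least_squares
import sys
s=manip.sense();R=Rt();psi=np.arctan2(R[1,1],R[0,1]);print(s["t"],s["position"],"y yaw",np.degrees(psi))
F=[];T=[];C={}
for n in("scene","wrist","top"):
    p=manip.grab_frame(n);save(p,sys.argv[1]+"_"+n);s=manip.sense();F.append(s["force"]);T.append(s["ft_torque"])
    q=manip.silhouettes(p,"lid")
    if q:
        cs,_=cv2.findContours(q[0]["pixels"].astype(np.uint8),0,2);k=max(cs,key=cv2.contourArea)[:,0]
        C[n]=(p,k);print(n,q[0]["score"],q[0]["pixels"].sum(),atz(p,q[0]["location"],125,n=="wrist"))
print("F",np.mean(F,0),"T",np.mean(T,0))
np.save("pics/"+sys.argv[1]+".npy",{n:(dict(camera_matrix=np.array(p["camera_matrix"]),view=np.array(p["view"])),k) for n,(p,k) in C.items()},allow_pickle=True)
E
python3 tilt.py f;python3 - <<'E'
import cv2
a=cv2.imread('pics/f_wrist.png')[100:350,200:500];b=cv2.imread('pics/f_scene.png')[260:370,110:250]
import numpy as np
cv2.imwrite('pics/f.png',np.hstack([cv2.resize(a,(400,340)),cv2.resize(b,(400,340))]) )
E
```

```text
20.725 [ 518.3 -268.2  265.3] y yaw 78.18510253716022
scene 0.65 5910 [ 542.  -265.5  125. ]
wrist 0.82 26423 [ 514.1 -242.5  125. ]
top 0.75 5537 [ 526.1 -244.7  125. ]
F [ 0.5  0.1 -6.3] T [-0. -0. -0.]
```

View pics/f.png

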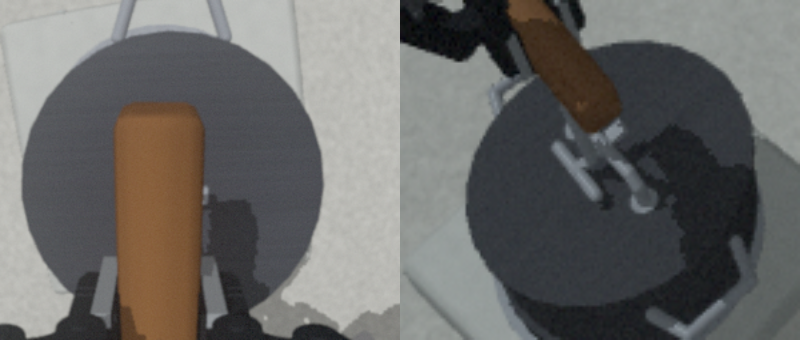

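```bash
cat > fit.py <<'E'
from h import *
from scipy.optimize import least_squares
import sys
def fit(tag,z0,names=("wrist",)):
    C=np.load("pics/%s.npy"%tag,allow_pickle=True).item()
    th=np.linspace(0,2*np.pi,360,endpoint=False)
    def model(q,n,p):
        c=q[:3]; u=np.array([np.cos(q[5]*0),0,0])
        R=Ro.from_rotvec([q[3],q[4],0]).as_matrix()
        X=c+(R@np.array([85*np.cos(th),85*np.sin(th),0*th])).T
        return np.array([proj(p,x,n=="wrist") for x in X])
    def res(q):
        r=[]
        for n in names:
            p,k=C[n];m=model(q,n,p)
            r.append(np.array([np.min(np.hypot(*(m-a).T)) for a in k[::3]]))
        return np.concatenate(r+[[ (q[2]-z0)/2*1.0, q[5]]])
    s=least_squares(res,[521,-262,z0,0,0,0],loss="soft_l1",f_scale=1.0,diff_step=1e-3,x_scale=[5,5,5,.05,.05,1])
    r=res(s.x);a=np.radians(-11)
    # tilt: normal = (ty,-tx,1)
    nrm=np.array([s.x[4],-s.x[3]]); ax=np.array([np.cos(a),np.sin(a)]);
    print(tag,names,s.x[:3],"slope: +x_lid side rises by rad",-nrm@ax,"+y",-nrm@np.array([-ax[1],ax[0]]),"med",np.median(r))
fit(sys.argv[1],float(sys.argv[2]),tuple(sys.argv[3:]))
E
python3 fit.py f 131 wrist; python3 fit.py f 131 wrist scene
```

```text
f ('wrist',) [ 527.7 -262.9  127.2] slope: +x_lid side rises by rad -0.0645257003604949 +y 0.026694321488179157 med 1.778732527742789
f ('wrist', 'scene') [ 526.  -261.5  124.7] slope: +x_lid side rises by rad 0.12004126484082206 +y -0.021858236656409045 med 1.3431526080070861
```

```bash
python3 - <<'E'
from h import *
F=[];T=[]
for i in range(10):
    p=manip.grab_frame("wrist" if i%2 else "scene");s=manip.sense();F.append(s["force"]);T.append(s["ft_torque"])
print(np.mean(F,0),np.std(F,0),np.round(np.mean(T,0),3),np.round(np.std(T,0),3))
a=np.radians(-11);ux=np.array([np.cos(a),np.sin(a),0]);uy=np.array([-np.sin(a),np.cos(a),0]);c=np.array([522,-262,125.])
A=cv2.imread("pics/e_scene.png",0).astype(np.float32);B=cv2.imread("pics/f_scene.png",0).astype(np.float32)
q=manip.grab_frame("scene")
for nm,d in dict(xp=ux,xm=-ux,yp=uy,ym=-uy,d1=(ux+uy)/2**.5,d2=(ux-uy)/2**.5,d3=(-ux+uy)/2**.5,d4=-(ux+uy)/2**.5,leg_p=ux*.39,).items():
    X=c+85*d; u=proj(q,X); u5=proj(q,X+[0,0,5]); x,y=np.round(u).astype(int); w=9
    t=A[y-w:y+w+1,x-w:x+w+1]
    M=np.eye(2,3,dtype=np.float32)
    try:
        cc,M=cv2.findTransformECC(t,B[y-w-0:y+w+1,x-w:x+w+1],M,cv2.MOTION_TRANSLATION,(3,200,1e-5),None,1)
        print(nm,u,"exp5mm",u5-u,"got",M[:,2],round(cc,3))
    except Exception as e: print(nm,"fail",str(e)[:40])
E
```

```text
[ 0.1  0.  -6.1] [0.4 0.5 0.5] [-0.  -0.1  0. ] [0. 0. 0.]
xp [211.9 346.1] exp5mm [-0.5 -1.4] got [ 2.4 -4.6] 0.865
xm fail OpenCV(4.12.0) /io/opencv/modules/video/
yp [222.  283.8] exp5mm [-0.4 -1.5] got [ 0.8 -0.8] 0.994
ym [138.1 345.4] exp5mm [-0.9 -1.4] got [ 0.2 -0.9] 0.995
d1 [231.7 313.7] exp5mm [-0.4 -1.5] got [-0.  -0.2] 0.956
d2 [172.  360.2] exp5mm [-0.7 -1.3] got [-1.  -2.2] 0.924
d3 [190.8 272. ] exp5mm [-0.6 -1.6] got [ 1.1 -0.2] 0.981
d4 [132.2 312.7] exp5mm [-0.9 -1.5] got [0.5 0.5] 0.987
leg_p [193.3 325.6] exp5mm [-0.6 -1.4] got [-0.  -2.2] 0.928
```

>>> {"name": "drive_tool", "arguments": {
  "translation": [
    [2,0,0],
    [2,0,0],
    [2,0,0],
    [1.8,0,0],
    [0,0,0]
  ],
  "roll": [0,0,0,0,0]
}}

```text
t: 22.2
position: [518.5, -268.4, 257.8]
ee_rot: [-30.3, 89.9, -42.1]
force: [-0.5, -0.3, -1.5]
finger_gap: 0.25
```

>>> {"name": "drive_tool", "arguments": {
  "translation": [
    [0,0,-4],
    [0,0,-4],
    [0,0,-3],
    [0,0,0],
    [0,0,0]
  ],
  "roll": [0,0,0,0,0]
}}

```text
t: 22.82
position: [507.2, -266.2, 257.5]
ee_rot: [-123.6, 90.0, -135.4]
force: [-2.1, -1.8, -0.8]
finger_gap: 0.245
```

```bash
cat > force.py <<'E'
from h import *
import sys
F=[]
for i in range(int(sys.argv[2])):
    p=manip.grab_frame("scene");s=manip.sense();F.append(s["force"])
save(p,sys.argv[1]+"_scene");print(s["t"],s["position"],"F",np.round(np.mean(F,0),2),np.round(np.std(F,0),2))
B=p["color"]
if len(sys.argv)>3:
    a=np.radians(-11);ux=np.array([np.cos(a),np.sin(a),0]);uy=np.array([-np.sin(a),np.cos(a),0]);c=np.array([522,-262,125.])
    A=cv2.imread("pics/%s_scene.png"%sys.argv[3],0).astype(np.float32);B=cv2.cvtColor(B,cv2.COLOR_RGB2GRAY).astype(np.float32)
    for nm,d in dict(xp=ux,xm=-ux,yp=uy,ym=-uy,d1=(ux+uy)/2**.5,d2=(ux-uy)/2**.5,d3=(-ux+uy)/2**.5,d4=-(ux+uy)/2**.5,leg_p=ux*.39).items():
        X=c+85*d; u=proj(p,X); x,y=np.round(u).astype(int); w=9; S=np.s_[y-w:y+w+1,x-w:x+w+1]
        try:
            cc,M=cv2.findTransformECC(A[S],B[S],np.eye(2,3,dtype=np.float32),cv2.MOTION_TRANSLATION,(3,200,1e-5),None,1)
            print(nm,"got",M[:,2],"5mm:",proj(p,X+[0,0,5])-u,round(cc,3))
        except Exception: print(nm,"fail")
E
python3 force.py g 6
```

```text
23.125 [ 507.4 -266.1  257.3] F [-1.3 -1.7 -0.5] [0.6 0.3 0.5]
```

>>> {"name": "drive_tool", "arguments": {
  "translation": [
    [-2,0,0],
    [-2,0,0],
    [-2,0,0],
    [-2,0,0],
    [0,0,0],
    [0,0,0]
  ],
  "roll": [0,0,0,0,0,0]
}}

```text
t: 23.88
position: [507.4, -265.7, 265.1]
ee_rot: [137.3, 90.0, 125.5]
force: [0.7, 0.1, -6.3]
finger_gap: 0.245
```

```bash
python3 force.py i 8 g
```

```text
24.275 [ 507.5 -265.9  265.3] F [ 0.2 -0.1 -7. ] [0.4 0.3 0.5]
xp got [ 2.1 -2.2] 5mm: [-0.5 -1.4] 0.884
xm got [-1.5 -3.8] 5mm: [-0.7 -1.5] 0.764
yp got [-0.5 -1.8] 5mm: [-0.4 -1.5] 0.993
ym got [-0.7 -1.3] 5mm: [-0.9 -1.4] 0.991
d1 got [-0.1 -0.2] 5mm: [-0.4 -1.5] 0.981
d2 got [-1.5 -1. ] 5mm: [-0.7 -1.3] 0.96
d3 got [-2.5 -2.6] 5mm: [-0.6 -1.6] 0.995
d4 got [-1.  -3.8] 5mm: [-0.9 -1.5] 0.992
leg_p got [-0.8 -0.8] 5mm: [-0.6 -1.4] 0.967
```

>>> {"name": "drive_tool", "arguments": {
  "translation": [
    [2,0,0],
    [2,0,0],
    [2,0,0],
    [1.6,0,0],
    [0,-0.4,2.5],
    [0,0,2.5],
    [0,0,0]
  ],
  "roll": [0,0,0,0,0,0,0]
}}

```text
t: 25.15
position: [512.7, -267.5, 257.9]
ee_rot: [-24.4, 90.0, -36.2]
force: [0.4, -0.1, -2.7]
finger_gap: 0.245
```

```bash
python3 force.py j 6 g
```

```text
25.45 [ 512.3 -267.3  257.7] F [ 0.2  0.  -2. ] [0.7 0.4 0.3]
xp got [ 1.1 -0.8] 5mm: [-0.5 -1.4] 0.887
xm got [-0.   0.5] 5mm: [-0.7 -1.5] 0.724
yp got [-0.1 -0.3] 5mm: [-0.4 -1.5] 0.977
ym got [-0.1 -0.5] 5mm: [-0.9 -1.4] 0.974
d1 got [0.1 0.6] 5mm: [-0.4 -1.5] 0.979
d2 got [-0.1 -0.2] 5mm: [-0.7 -1.3] 0.948
d3 got [ 0.2 -0. ] 5mm: [-0.6 -1.6] 0.992
d4 got [ 0.1 -0. ] 5mm: [-0.9 -1.5] 0.995
leg_p got [-0.1  0.1] 5mm: [-0.6 -1.4] 0.949
```

>>> {"name": "drive_tool", "arguments": {
  "translation": [
    [-2,0,0],
    [-2,0,0],
    [-2,0,0],
    [-2,0,0],
    [0,0,0],
    [0,0,0]
  ],
  "roll": [0,0,0,0,0,0]
}}

```text
t: 26.2
position: [512.2, -267.3, 265.6]
ee_rot: [162.0, 90.0, 150.2]
force: [-0.2, -1.0, -5.9]
finger_gap: 0.247
```

```bash
python3 force.py k 8 j
```

```text
26.6 [ 512.3 -267.3  265.7] F [-0.1 -0.1 -6.4] [0.5 0.5 0.5]
xp got [-0.2 -2. ] 5mm: [-0.5 -1.4] 0.902
xm got [-1.3 -3.2] 5mm: [-0.7 -1.5] 0.741
yp got [ 0.1 -1.6] 5mm: [-0.4 -1.5] 0.988
ym got [-0.1 -0.6] 5mm: [-0.9 -1.4] 0.981
d1 got [-0.3 -1.2] 5mm: [-0.4 -1.5] 0.969
d2 got [-1.1 -1.1] 5mm: [-0.7 -1.3] 0.925
d3 got [ 0.2 -1.7] 5mm: [-0.6 -1.6] 0.989
d4 got [-0.3 -1.1] 5mm: [-0.9 -1.5] 0.962
leg_p got [-0.5 -1.7] 5mm: [-0.6 -1.4] 0.969
```

>>> {"name": "drive_tool", "arguments": {
  "translation": [
    [-2,0,0],
    [-2,0,0],
    [-2,0,0],
    [0,0,0]
  ],
  "roll": [0,0,0,0]
}}

```text
t: 27.1
position: [512.5, -267.4, 272.0]
ee_rot: [-25.6, 90.0, -37.4]
force: [-0.8, 0.0, -7.0]
finger_gap: 0.242
```

```bash
python3 force.py l 3 j; python3 tilt.py l2; python3 -c "
import cv2,numpy as np
a=cv2.imread('pics/l2_wrist.png')[100:350,200:500];b=cv2.imread('pics/l2_scene.png')[260:370,110:250]
cv2.imwrite('pics/l.png',np.hstack([cv2.resize(a,(400,340)),cv2.resize(b,(400,340))]))"
```

```text
27.25 [ 512.2 -267.3  271.7] F [-0.3  0.1 -6.8] [0.3 0.4 0.1]
xp got [-0.6 -3.6] 5mm: [-0.5 -1.4] 0.916
xm fail
yp got [ 0.1 -3. ] 5mm: [-0.4 -1.5] 0.99
ym got [-1.1 -2.2] 5mm: [-0.9 -1.4] 0.993
d1 got [-0.7 -3.3] 5mm: [-0.4 -1.5] 0.967
d2 got [-2. -3.] 5mm: [-0.7 -1.3] 0.937
d3 got [-0.7 -3.6] 5mm: [-0.6 -1.6] 0.995
d4 got [-1.6 -1.9] 5mm: [-0.9 -1.5] 0.99
leg_p got [-1.3 -3.4] 5mm: [-0.6 -1.4] 0.903
27.25 [ 512.2 -267.3  271.7] y yaw 78.18681594905382
scene 0.59 6410 [ 532.9 -259.7  125. ]
wrist 0.86 25337 [ 515.  -241.5  125. ]
top 0.63 5811 [ 526.1 -246.6  125. ]
F [-0.2  0.1 -6.5] T [-0.  0. -0.]
```

View pics/l.png

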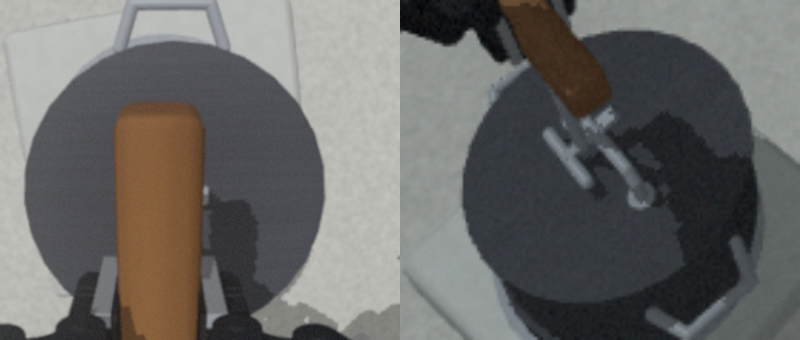

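>>> {"name": "drive_tool", "arguments": {
  "translation": [
    [-3,0,0],
    [-6,0,0],
    [-10,0,0],
    [-12,0,0],
    [-12,0,0],
    [-12,0,0],
    [-10,0,0],
    [-6,0,0],
    [-3,0,0],
    [0,0,0]
  ],
  "roll": [0,0,0,0,0,0,0,0,0,0]
}}

```text
t: 28.8
position: [512.3, -267.3, 345.6]
ee_rot: [154.0, 90.0, 142.2]
force: [0.9, 0.4, -6.7]
finger_gap: 0.248
```

```bash
python3 tilt.py m; python3 fit.py m 200 wrist scene; python3 fit.py m 200 wrist; python3 -c "
import cv2,numpy as np
a=cv2.imread('pics/m_wrist.png')[100:350,200:500];b=cv2.imread('pics/m_scene.png')[190:370,90:290]
cv2.imwrite('pics/m.png',np.hstack([cv2.resize(a,(400,340)),cv2.resize(b,(400,360))[:340]]))"
```

```text
28.8 [ 512.3 -267.3  345.6] y yaw 78.18346849145698
scene 0.68 7151 [ 488.2 -238.7  125. ]
wrist 0.66 24938 [ 533.9 -236.8  125. ]
top 0.76 7679 [ 523.1 -271.3  125. ]
F [ 0.3 -0.1 -6.4] T [-0.1  0.  -0. ]
m ('wrist', 'scene') [ 525.4 -260.9  201.6] slope: +x_lid side rises by rad 0.10231349474787882 +y 0.013932841929432 med 2.0544336724593757
m ('wrist',) [ 525.9 -261.2  205.5] slope: +x_lid side rises by rad -0.20243788760904532 +y 0.0173529828183833 med 3.183967629144903
```

View pics/m.png

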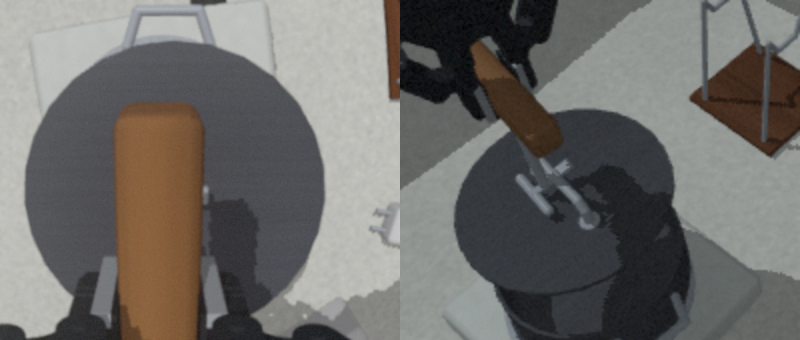

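>>> {"name": "drive_tool", "arguments": {
  "translation": [
    [0,4,-0.5],
    [0,8,-1.1],
    [0,12,-1.6],
    [0,16,-2.2],
    [0,20,-2.7],
    [0,20,-2.7],
    [0,20,-2.7],
    [0,20,-2.7],
    [0,20,-2.7],
    [0,20,-2.7]
  ],
  "roll": [0,0,0,0,0,0,0,0,0,0]
}}

```text
t: 30.35
position: [524.0, -104.9, 345.7]
ee_rot: [8.2, 90.0, -3.6]
force: [-0.2, -0.9, -6.1]
finger_gap: 0.244
```

>>> {"name": "drive_tool", "arguments": {
  "translation": [
    [0,20,-2.7],
    [0,20,-2.7],
    [0,20,-2.7],
    [0,20,-2.7],
    [0,20,-2.7],
    [0,20,-2.7],
    [0,20,-2.7],
    [0,20,-2.7],
    [0,20,-2.7],
    [0,20,-2.7]
  ],
  "roll": [0,0,0,0,0,0,0,0,0,0]
}}

```text
t: 31.6
position: [538.3, 96.3, 345.6]
ee_rot: [-176.1, 90.0, 172.1]
force: [-0.8, -0.4, -5.4]
finger_gap: 0.245
```

>>> {"name": "drive_tool", "arguments": {
  "translation": [
    [0,20,-2.7],
    [0,20,-2.7],
    [0,20,-2.7],
    [0,20,-2.7],
    [0,20,-2.7],
    [0,16,-2.2],
    [0,14,-1.9],
    [0,10,-1.3],
    [0,8,-1.1],
    [0,5,-0.7]
  ],
  "roll": [0,0,0,0,0,0,0,0,0,0]
}}

```text
t: 32.85
position: [549.5, 249.2, 345.7]
ee_rot: [-105.9, 90.0, -117.8]
force: [1.0, -0.6, -6.8]
finger_gap: 0.245
```

>>> {"name": "drive_tool", "arguments": {
  "translation": [
    [0,0,0],
    [0,0,0],
    [0,0,0]
  ],
  "roll": [0,0,0]
}}

```text
t: 33.22
position: [549.5, 248.6, 345.7]
ee_rot: [-95.0, 90.0, -106.9]
force: [0.8, -0.1, -5.9]
finger_gap: 0.248
```

```bash
python3 tilt.py n; python3 - <<'E'
from h import *
for n in("top","scene","wrist"):
    p=manip.grab_frame(n); f=n=="wrist"
    for t,zs in dict(trivet=(0,),lid=(201,),loop=(233,),rest=(0,),cradle=(143,)).items():
        for q in manip.place_of(p,t)[:2]: print(n,t,round(q["score"],2),np.array(q["location"]),*[atz(p,q["location"],z,f) for z in zs])
# trivet outline from initial top picture
p=manip.grab_frame("top"); I=cv2.imread("pics/top.png"); b=I.astype(int); m=(b[:,:,2]-b[:,:,0]>35); k=np.zeros_like(m);k[205:330,135:260]=True;m&=k
m=cv2.morphologyEx(m.astype(np.uint8),cv2.MORPH_CLOSE,np.ones((9,9)));cs,_=cv2.findContours(m,0,2);c=max(cs,key=cv2.contourArea)
r=cv2.minAreaRect(c);print(r,[atz(p,x,16) for x in cv2.boxPoints(r)],atz(p,r[0],16))
E
```

```text
33.225 [549.5 248.6 345.7] y yaw 78.15599815758236
scene 0.72 3087 [518.8 352.8 125. ]
wrist 0.55 24598 [572.2 279.3 125. ]
top 0.64 6447 [568.4 260.9 125. ]
F [-0.2  0.3 -7.3] T [-0. -0. -0.]
top trivet 0.25 [312.1 314.1] [467.3  27.2   0. ]
top lid 0.67 [162.3 268. ] [557.7 255.7 201. ]
top loop 0.94 [155.6 260.6] [568.4 254.5 233. ]
top rest 0.8 [314.8 309.9] [475.5  21.7   0. ]
top cradle 0.67 [310.3 312.9] [480.4  23.2 143. ]
top cradle 0.47 [156.9 263.5] [566.8 286.6 143. ]
scene trivet 0.63 [351.9 196.1] [558.9 243.6   0. ]
scene trivet 0.49 [386.8 285.9] [757.   64.6   0. ]
scene lid 0.78 [361.2 124.4] [554.1 265.  201. ]
scene loop 0.79 [362.8 116.1] [561.9 253.6 233. ]
scene loop 0.7 [335.4 366.8] [ 812.6 -234.2  233. ]
scene rest 0.58 [271.3 239.6] [480.5  23.9  -0. ]
scene cradle 0.63 [267.8 196. ] [483.1  25.6 143. ]
scene cradle 0.58 [364.4  68.9] [405.6 535.4 143. ]
wrist rest 0.72 [147.1 170.1] [476.2  26.5   0. ]
((197.07559204101562, 269.4804992675781), (89.04986572265625, 87.5133056640625), 12.094757080078125) [array([493.2, 358.8,  16. ]), array([663.4, 324.7,  16. ]), array([623.3, 148.8,  16. ]), array([455.3, 184.9,  16. ])] [558.1 254.   16. ]
```

>>> {"name": "drive_tool", "arguments": {
  "translation": [
    [4,0,0],
    [8,0,0],
    [12,0,0],
    [16,0,0],
    [20,0,0],
    [20,0,0],
    [20,0,0],
    [20,0,0],
    [16,0,0],
    [12,0,0]
  ],
  "roll": [0,0,0,0,0,0,0,0,0,0]
}}

```text
t: 35.72
position: [549.2, 248.9, 196.3]
ee_rot: [-155.3, 89.9, -167.1]
force: [-0.2, -0.1, -6.0]
finger_gap: 0.247
```

>>> {"name": "drive_tool", "arguments": {
  "translation": [
    [8,0,0],
    [6,0,0],
    [5,0,0],
    [4,0,0],
    [2,0,0],
    [2,0,0],
    [0,0,0]
  ],
  "roll": [0,0,0,0,0,0,0]
}}

```text
t: 36.6
position: [549.5, 249.0, 170.7]
ee_rot: [-156.4, 90.0, -168.2]
force: [0.5, -0.4, -6.6]
finger_gap: 0.248
```

>>> {"name": "drive_tool", "arguments": {
  "translation": [
    [1.5,0,0],
    [1.5,0,0],
    [1.5,0,0],
    [1.5,0,0],
    [0,0,0]
  ],
  "roll": [0,0,0,0,0]
}}

```text
t: 37.22
position: [549.4, 249.0, 164.5]
ee_rot: [-158.0, 90.0, -169.8]
force: [0.7, 0.5, -5.7]
finger_gap: 0.243
```

>>> {"name": "drive_tool", "arguments": {
  "translation": [
    [1,0,0],
    [1,0,0],
    [1,0,0],
    [0,0,0]
  ],
  "roll": [0,0,0,0]
}}

```text
t: 37.72
position: [549.8, 249.1, 162.1]
ee_rot: [27.9, 89.9, 16.1]
force: [1.1, -0.1, -4.5]
finger_gap: 0.244
```

>>> {"name": "drive_tool", "arguments": {
  "translation": [
    [1,0,0],
    [1,0,0],
    [0,0,0]
  ],
  "roll": [0,0,0]
}}

```text
t: 38.1
position: [549.8, 249.1, 160.0]
ee_rot: [33.8, 90.0, 22.0]
force: [0.0, -0.0, -1.3]
finger_gap: 0.245
```

>>> {"name": "drive_tool", "arguments": {
  "translation": [
    [1,0,0],
    [0.8,0,0],
    [0,0,0]
  ],
  "roll": [0,0,0]
}}

```text
t: 38.48
position: [549.4, 249.0, 157.8]
ee_rot: [-153.8, 90.0, -165.7]
force: [0.1, -0.2, -2.0]
finger_gap: 0.243
```

>>> {"name": "drive_tool", "arguments": {
  "translation": [
    [0,-3,0],
    [0,-3,0],
    [0,-3,0],
    [0,0,0]
  ],
  "roll": [0,0,0,0]
}}

```text
t: 38.98
position: [547.6, 239.9, 157.9]
ee_rot: [-140.1, 90.0, -152.0]
force: [-0.2, 0.2, -1.2]
finger_gap: 0.239
```

No contact; continue out.

>>> {"name": "drive_tool", "arguments": {
  "translation": [
    [0,-3,0],
    [0,-3,0],
    [0,-3,0],
    [0,0,0]
  ],
  "roll": [0,0,0,0]
}}

```text
t: 39.48
position: [545.7, 231.1, 157.9]
ee_rot: [-156.6, 90.0, -168.4]
force: [0.9, -0.4, -2.1]
finger_gap: 0.239
```

>>> {"name": "drive_tool", "arguments": {
  "translation": [
    [0,-4,0],
    [0,-5,0],
    [0,-6,0],
    [0,-6,0],
    [0,-6,0],
    [0,0,0]
  ],
  "roll": [0,0,0,0,0,0]
}}

```text
t: 40.22
position: [540.2, 204.4, 157.9]
ee_rot: [-153.2, 90.0, -165.0]
force: [-0.8, 0.2, -2.4]
finger_gap: 0.246
```

```bash
python3 look.py o
```

```text
40.225 [540.2 204.4 157.9] [-0.8  0.2 -2.4] [0. 0. 0.] y yaw 78.14054348286632
scene lifter_grip 0.78 [343.3 151.9] [542.7 215.9 153.4]
scene hook_tip 0.62 [347.6 187. ] [554.5 226.3  43.4]
scene foot 0.68 [338.5 194.8] [543.3 205.   28.4]
scene throat 0.93 [340. 189.] [544.  209.2  44.9]
scene loop 0.64 [356.  176.4] [601.9 173.3 146.5]
scene lid 0.56 [356.6 188. ] [605.9 173.6 114. ]
top lifter_grip 0.63 [202.9 281.3] [535.5 203.6 153.4]
top hook_tip 0.6 [206.1 278.7] [539.7 228.3  43.4]
top foot 0.73 [222.3 282.7] [531.6 200.4  28.4]
top loop 0.77 [190.8 262.1] [568.4 226.7 146.5]
top lid 0.88 [197.4 272.4] [551.1 224.6 114. ]
wrist lifter_grip 0.73 [322.4 332.4] [543.1 205.1 153.4]
wrist hook_tip 0.76 [355.2 239.8] [544.3 228.3  43.4]
wrist loop 0.57 [397.9 260.2] [521.9 239.4 146.5]
wrist lid 0.91 [389.2 247.7] [528.2 240.9 114. ]
```

>>> {"name": "drive_tool", "arguments": {
  "translation": [
    [-10,0,0],
    [-30,0,0],
    [-40,0,0],
    [-40,0,0],
    [-30,0,0],
    [-12,0,0],
    [0,0,0]
  ],
  "roll": [0,0,0,0,0,0,0]
}}

```text
t: 42.15
position: [540.3, 205.0, 320.5]
ee_rot: [23.3, 89.9, 11.4]
force: [-0.5, -0.3, -2.2]
finger_gap: 0.249
```

>>> {"name": "drive_tool", "arguments": {
  "translation": [
    [0,-30,-4],
    [0,-45,-5.9],
    [0,-45,-5.9],
    [0,-40,-5.2],
    [0,-20,-2.5],
    [0,-9,-1.1],
    [0,0,0],
    [0,0,0]
  ],
  "roll": [0,0,0,0,0,0,-7.2,0]
}}

```text
t: 43.15
position: [477.3, 25.4, 319.1]
ee_rot: [162.8, 89.9, 158.1]
force: [-0.3, 1.3, -1.5]
finger_gap: 0.244
```

```bash
python3 look.py q; python3 - <<'E'
from h import *
p=manip.grab_frame("top")
for t,z in dict(lid=16,loop=48.5).items():
    for q in manip.place_of(p,t)[:1]: print(t,q["score"],atz(p,q["location"],z))
q=manip.silhouettes(p,"lid")[0];print(axis_of(q["pixels"],p,27))
E
python3 -c "
import cv2,numpy as np
a=cv2.imread('pics/q_wrist.png')[100:400,150:450];b=cv2.imread('pics/q_scene.png')[90:330,150:450]
cv2.imwrite('pics/q.png',np.hstack([cv2.resize(a,(400,400)),cv2.resize(b,(400,320)) if 0 else cv2.copyMakeBorder(cv2.resize(b,(400,320)),0,80,0,0,0)]))"
```

```text
43.15 [477.3  25.4 319.1] [-0.3  1.3 -1.5] [-0.  0.  0.] y yaw 85.32175371067059
scene lifter_grip 0.79 [257.9 127.2] [478.7  24.7 314.6]
scene hook_tip 0.85 [272.2 170.6] [488.3  40.3 204.6]
scene foot 0.92 [264.9 181.1] [484.2  20.9 189.6]
scene throat 0.79 [267.9 171.9] [484.8  31.5 206.1]
scene loop 0.73 [356.4 179.8] [607.9 165.1 146.5]
scene lid 0.57 [356.  189.7] [607.5 168.5 114. ]
top foot 0.97 [315.4 318.4] [475.2  12.8 189.6]
top throat 0.66 [303.6 318.7] [476.3  30.4 206.1]
top loop 0.72 [189.2 266.5] [560.9 229.3 146.5]
top lid 0.9 [197.2 268.2] [558.6 225.  114. ]
wrist lifter_grip 0.79 [322.4 333.7] [481.3  25.4 314.6]
wrist hook_tip 0.67 [353.1 242.3] [480.4  47.1 204.6]
wrist foot 0.21 [320.4 236.6] [479.3  25.3 189.6]
wrist loop 0.97 [511.3 254. ] [523.3 199.8 146.5]
wrist lid 0.9 [497.4 246. ] [526.3 200.9 114. ]
lid 0.71 [555.9 250.5  16. ]
loop 0.66 [566.7 259.8  48.5]
(array([560. , 254.2]), np.float64(-67.01341991980242), array([164.5, 171. ]))
```

View pics/q.png

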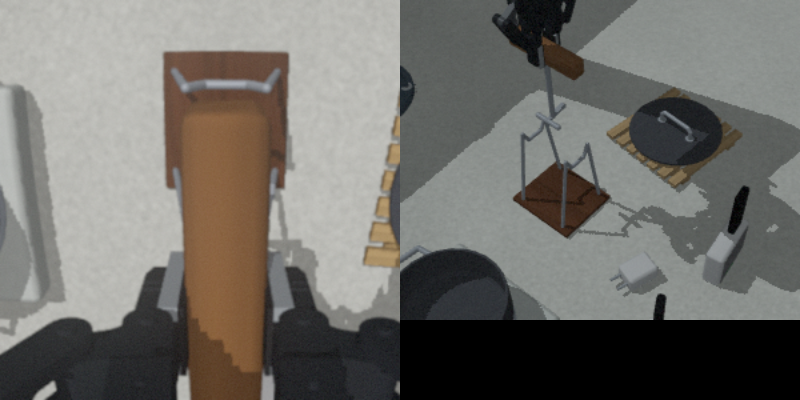

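>>> {"name": "drive_tool", "arguments": {
  "translation": [
    [15,-0.7,0],
    [35,0,0],
    [40,0,0],
    [35,0,0],
    [20,0,0],
    [10,0,0],
    [6,0,0],
    [5,0,0],
    [0,0,0]
  ],
  "roll": [0,0,0,0,0,0,0,0,0]
}}

```text
t: 45.52
position: [477.7, 24.3, 154.2]
ee_rot: [-9.2, 90.0, -13.8]
force: [-0.4, 0.2, -2.1]
finger_gap: 0.244
```

>>> {"name": "drive_tool", "arguments": {
  "translation": [
    [2,0,0],
    [1.5,0,0],
    [0,0,0]
  ],
  "roll": [0,0,0]
}}

```text
t: 45.9
position: [477.4, 24.3, 150.4]
ee_rot: [-81.7, 90.0, -86.3]
force: [-0.4, -0.2, -1.5]
finger_gap: 0.244
```

>>> {"name": "drive_tool", "arguments": {
  "translation": [
    [1,0,0],
    [1,0,0],
    [0,0,0]
  ],
  "roll": [0,0,0]
}}

```text
t: 46.28
position: [477.4, 24.3, 148.3]
ee_rot: [177.2, 90.0, 172.6]
force: [1.0, -0.8, -1.5]
finger_gap: 0.242
```

>>> {"name": "drive_tool", "arguments": {
  "translation": [
    [0.5,0,0],
    [0,0,0]
  ],
  "roll": [0,0]
}}

```text
t: 46.52
position: [477.5, 24.3, 148.0]
ee_rot: [-5.4, 90.0, -10.0]
force: [0.2, 0.1, -0.2]
finger_gap: 0.243
```

Weight is coming off onto the rest; release.

>>> {"name": "drive_tool", "arguments": {
  "translation": [
    [0.3,0,0],
    [0,0,0],
    [0,0,0],
    [0,0,0],
    [0,0,0],
    [0,0,0],
    [0,0,0]
  ],
  "roll": [0,0,0,0,0,0,0],
  "claw": 0
}}

```text
t: 47.4
position: [477.4, 24.3, 147.6]
ee_rot: [-176.0, 90.0, 179.4]
force: [-0.9, -0.1, 0.2]
finger_gap: 1.005
```

>>> {"name": "drive_tool", "arguments": {
  "translation": [
    [-10,0,0],
    [-25,0,0],
    [-40,0,0],
    [-40,0,0],
    [-20,0,0],
    [0,0,0],
    [0,0,0],
    [0,0,0]
  ],
  "roll": [0,0,0,0,0,0,0,0]
}}

```text
t: 48.4
position: [476.7, 24.4, 281.4]
ee_rot: [173.7, 89.8, 169.0]
force: [0.5, -0.4, -0.3]
finger_gap: 1.001
```

```bash
python3 - <<'E'
from h import *
s=manip.sense();print(s["t"],s["position"],s["force"],s["finger_gap"])
for n in("scene","top","wrist"):
    p=manip.grab_frame(n);save(p,"z_"+n);f=n=="wrist"
    for t,z in dict(lifter_grip=143,cradle=143,hook_tip=33,foot=18,lid=16,loop=48.5,trivet=0,pot=58,adapter=0,router_a=0).items():
        for q in manip.place_of(p,t)[:2 if t=="router_a" else 1]: print(n,t,round(q["score"],2),np.array(q["location"]),atz(p,q["location"],z,f))
    if f:
        q=manip.silhouettes(p,"lifter")[0];c=p["color"].astype(int);print(*axis_of(q["pixels"]&(c[:,:,0]>100)&(c[:,:,0]-c[:,:,2]>35),p,156,True))
E
```

```text
48.4 [476.7  24.4 281.4] [ 0.5 -0.4 -0.3] 1.0010168097448857
scene lifter_grip 0.77 [267.5 194.5] [480.   28.6 143. ]
scene hook_tip 0.55 [278.3 227.6] [490.3  40.4  33. ]
scene foot 0.95 [266.8 235.6] [475.1  16.7  18. ]
scene lid 0.72 [357.9 189.5] [566.5 257.2  16. ]
scene loop 0.92 [357.1 177.7] [559.  261.2  48.5]
scene trivet 0.32 [271.9 240.3] [482.9  23.    0. ]
scene pot 0.16 [268.1 196. ] [428.2  85.7  58. ]
scene adapter 0.68 [327.3 296.5] [668.2 -28.4   0. ]
scene router_a 0.88 [341.5 365.3] [ 773.2 -137.6    0. ]
scene router_a 0.8 [392.3 284.9] [765.4  73.4   0. ]
top lifter_grip 0.61 [309.6 315.7] [475.8  24.5 143. ]
top cradle 0.62 [311.7 313.6] [479.2  20.9 143. ]
top foot 0.83 [316.7 311.2] [474.2  17.3  18. ]
top lid 0.7 [197.7 270.8] [555.5 252.7  16. ]
top loop 0.84 [190.3 266.4] [563.6 257.6  48.5]
top trivet 0.37 [309.3 318. ] [459.7  32.8   0. ]
top pot 0.86 [469.8 283.1] [ 526.2 -268.5   58. ]
top adapter 0.9 [340.2 213.9] [666.8 -31.6   0. ]
top router_a 0.77 [289.8 171.3] [756.   69.7   0. ]
top router_a 0.74 [395.6 165.3] [ 764.1 -145.     0. ]
wrist lifter_grip 0.95 [320.4 231.3] [478.   24.7 143. ]
wrist hook_tip 0.73 [342.3 203.2] [481.9  47.3  33. ]
wrist lid 0.57 [510.9 256.3] [564.4 252.4  16. ]
wrist loop 0.86 [523.9 263.9] [562.  252.8  48.5]
wrist pot 0.82 [ 79.7 267.7] [ 523.4 -261.3   58. ]
wrist adapter 0.64 [290.9 347. ] [671.7 -28.2   0. ]
wrist router_a 0.97 [225.2 404.4] [ 772.4 -138.4   -0. ]
[475.1  23.1] -4.2795901008808555 [ 22.4 134.1]
```

Lifter hangs as at the start, lid is centred on the trivet, and the rest is undisturbed.

```bash
python3 -c "
from bench import manip
print(manip.sign_off())"
```

```text
the job is handed in; nothing more can be done
None
```

The lid is on the trivet, the lifter is back in its rest, and the job was handed in at about 48.5 s of the 72 s allowed. `sign_off` gave no verdict.

**What I did**
- **Hooking:** I lowered the foot onto the lid until I felt about 9 N, which is more than "lightly" but under the 15 N limit. I eased off to about 3–5 N for the slide and took the hook home under the loop.
- **Finding the balance:** I made three trial lifts. At the middle of the loop, the lid's own +x side rose. About 11 mm towards −x, the other side rose. At about 6–7 mm towards −x it came up level.
- **Carrying and placing:** I carried the lid slowly to the trivet and set it down as the load came off gradually. I slid the hook out with no noticeable force and hung the lifter back up.

**What the last checks showed**

| Item | Measured | Compared with |
|---|---|---|
| Lid centre | about (560, 254) mm | trivet about (558.5, 254) mm |
| Lifter handle | about (478, 25) mm, turned −4.3° | −4.6° at the start |
| Pot | about (523–526, −261 to −268) mm | no good fix before the job |
| Adapter and routers | within camera noise, under about 10 mm | their starting places |

The gripper was open and about 130 mm above the handle, touching nothing.

**What disagreed**
- The fitted estimate of the lid's tilt from its outline contradicted itself, so I did not use it. I judged level from how the lid's edge shifted in the scene pictures, from the wrist force and from one close look.
- The last readings of the lid's position from the three cameras differed by up to about 10 mm. All were well inside the 25 mm limit.

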